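Ease the stub nut with the adjustable wrench

ROBOT

A 6-joint arm with a two-finger parallel gripper is mounted at the origin on the work surface. World frame = base frame: x ahead of the robot, y to its left, z up, the work surface at z = 0. Lengths are in mm, angles in rad, forces in N, time in s.
With the tool pointing down it reaches from about 325 to 750 mm from the base axis. Payload 7.6 kg.
Tool frame: the origin (TCP) lies at the very end of the fingers, on their centre line; the grasp point (between the pads) lies 19 mm behind it; z points along the fingers, y is the direction in which the jaws open and shut (so a half turn about z gives the same grasp; the last joint's range is limited). The gripper opens to 85 mm and grips with 20 to 120 N. Pads are 22 mm wide; open, the fingers measure 114 mm over their backs; the gripper's body (76 mm by 85 mm) begins 54 mm behind the grasp point. The pads swing forward as they close: fully open they stand 13 mm farther back than shut.
Start: joints at [-1.406, 0.052, 1.401, -0, 1.689, -0.07], TCP at [122.164, -510.609, 231.323] pointing down, gripper open.
Joint ranges: [-2.9, 2.9], [-0.91, 2.17], [0.12, 2.37], [-1.06, 4.2], [0.26, 2.73], [-2.93, 2.93]. Speed limits (rad/s): [2.57, 2.57, 3.01, 3.14, 3.14, 3.14].

INTERFACE

Orientations are given as a unit quaternion [x, y, z, w].
In Python, from rig import manip gives the robot as it stands.
- The arm moves only by the shell command python3 -m pendant 'ROWS' [FORCE]. ROWS is JSON, a list of rows, each an object with "grip": the opening, from -1 (shut) to 1 (fully open), so that 0 is half open; "translation": the shift along the tool's x, y, z in m, a list of three; "delta_rot": the turn, a rotation vector about the tool's x, y, z in rad, a list of three. A call has 1 to 10 rows; each row shifts and turns the commanded pose from where the row before left it, along the tool's axes as they then stand; what a row does not reach is not made up. A row lasts 1/10 s, in which the tool goes at most 50 mm and 8.59 degrees, less where a joint would pass 70% of its speed; a pose out of reach is approached as far as the arm can. A call is refused whole if a number of a shift passes 0.05 or a number of a turn 0.15, either way. A call with a gripper value outside its range is refused whole. The fingers move at their own pace and stop on an object; FORCE is the grip in N (left out, the last holds). Time passes only in rows, so rows that do not move let the fingers close. It gives the time, the measured TCP pose, the force and the opening at its end, in the units of the state.
- manip.get_obs(): the state, without advancing time (a new reading comes with each control period).
- manip.camera(name): name is "side" or "top" or "wrist"; returns a dict with "color" (400x640x3 uint8, red, green, blue), "fx", "fy", "cx", "cy" (pixels), "origin" and "attitude" of the camera in the world. Camera axes: x right, y up, looking along -z (the intrinsics and any distortion apply to the point x, -y, -z); pixel columns grow to the right and rows downward; lengths in mm; the calibration is good to about 2 mm. A picture is of the moment at which its call begins. There is no depth.
- manip.finish_job(): hands the job in, once; it reports no verdict.
The state is a dict: "time": time; "qpos": joint angles; "joint_velocities": joint speeds; "joint_torque": joint torques, N m; "ee_pos": TCP position; "orientation": TCP orientation; "ft_force": force on the tool from outside, world axes, zero at the start; "torque": the same for the moment, N m; "opening": opening from 0.0 (shut) to 1.0 (fully open).
Only numpy, scipy, OpenCV 4.12 (cv2) and the standard library are available. Lean on these libraries where they do the work, as an engineer would, in place of code of your own. Each camera call takes 0.05 s, during which the arm holds its last target.

TASK

Slip the adjustable wrench, flat on the ledge, fully onto the big hex nut on the capped water stub near the faucet, and roll its worm until the jaws just fit the nut. Then use the wrench to loosen the nut by about an eighth of a turn (anticlockwise seen from above) and leave the wrench lying flat on the ledge, still fitted on the nut. Don't turn the nut with the gripper itself, and leave the grooming things around it where they are.

Things in the scene. Friction and masses are not known exactly. Their poses are not given: they have to be found in the camera images.
- wrench: Steel adjustable wrench, 198 mm long, 0.5 to 0.7 kg, lying flat. Origin on its underside at the root of the handle; x runs from handle to jaws, y to the fixed jaw, z up. Handle: x -108 to -4 mm, y -13 to 13, 18 mm thick. Head: x -7 to 44, y -30 to 38, 22 mm thick. Centre of mass near x = -6 mm
- wrench_grip (a point): Point at x = -35, y = 0, z = 9 mm in the wrench's frame, mid thickness of the handle: a good place to grip across its 26 mm width
- wrench_mouth (a point): Where the nut's centre sits once the jaws fit: x = 69, y = 0, z = 11 mm in the wrench's frame, axes as the wrench's. Jaws: x 44 to 89 mm, z 0 to 22; the mouth is open towards +x, its throat at x = 44 (2 mm clear of the nut's corner). Fixed jaw: face at y = +20, 18 mm thick. Moving jaw, 16 mm thick, on the -y side: face at y = -(14 mm + jaw)
- worm_top (a point): Top of the worm (x = 20, y = 0, z = 27 mm in the wrench's frame): a knurled roller, radius 13, length 32 mm, axle along the wrench's y, standing 5 mm above the head. Press a fingertip on its top (about 10 N) and drag along x: towards the jaws closes the moving jaw, towards the handle opens it, 6 mm per 13 mm of drag. Takes about 4 N of drag, more as the jaws meet the nut; stays where left
- jaw (a joint): Opening of the moving jaw in m: the gap between the jaws is 34 mm + this value, 0 to 0.024 (34 to 58 mm). It starts 10 to 17 mm wider than the nut. Jaws tight on the nut: 0.006
- worm (a joint): Turn of the worm in rad; the jaw's opening is 0.006 m times this value (it falls as the jaws close)
- nut_top (a point): Centre of the top of the brass hex nut, 28 mm above the ledge. Nut: 40 mm across flats, 46 across corners, 3 to 28 mm above the ledge, on a fixed stub whose domed cap rises to 40 mm. This frame turns with the nut; z up, x square to a pair of flats (more pairs every 60 deg), so the wrench's x must lie at 30 deg + a multiple of 60 deg to it
- nut (a joint): Turn of the nut in rad, 0 at the start, growing anticlockwise seen from above (loosening); an eighth of a turn is 0.785. Stiff: about 0.15 N m, so about 1 N at the handle plus the wrench's own rubbing on the ledge
- trimmer: Black trimmer with clear guard combs clipped on, 180 x 44 x 32 mm, lying on the ledge (leave alone)
- comb: Flat steel mustache comb, 120 x 28 x 5 mm (leave alone)
- brush: Small wooden brush, 110 x 40 x 28 mm, bristles down (leave alone)
- cup: White ceramic cup, 72 mm across, 90 mm tall (leave alone)
- soap: Grey bottle, 60 mm across, 150 mm tall (leave alone)
- wax: Low amber jar with a metal lid, 60 mm across, 40 mm tall (leave alone)
Things that resemble listed ones, but are neither listed nor needed, are in the scene too. Of the things shaped like the wrench, the steel one is meant.

How it is judged:
By the outcome, as a careful person would: the job done as asked, in the order asked, and still so for the second after the job is handed in, with the robot touching nothing.
It also fails if it takes over 72 s, if anything falls off the work surface, if the arm or the gripper's body presses on something with over 40 N, if the wrist force passes 120 N, or if a joint passes its speed limit or range.

## Working session

There is one attempt and no reset: what is moved stays moved. The work goes in short steps, Python scripts to look and compute and a shell command to move; the robot and the scene stay as the last step left them, time stands still between calls to the robot, and variables do not carry over. Pictures are saved under pics/ and viewed, and the job is handed in when it is done.

```bash
ls; mkdir -p pics
cat > h.py <<'E'
import numpy as np, cv2
from rig import manip
from scipy.spatial.transform import Rotation as R
def shot(name,fn):
    c=manip.camera(name); cv2.imwrite('pics/'+fn+'.png',c['color'][:,:,::-1]); 
    np.save('pics/'+fn+'.npy',{k:c[k] for k in c},allow_pickle=True); return c
def load(fn): return np.load('pics/'+fn+'.npy',allow_pickle=True).item()
def att(c):
    a=np.array(c['attitude'],float)
    return a if a.shape==(3,3) else R.from_quat(a).as_matrix()
def ray(c,u,v):
    d=np.array([(u-c['cx'])/c['fx'],-(v-c['cy'])/c['fy'],-1.]); return np.array(c['origin'],float),att(c)@d
def onz(c,u,v,z):
    o,d=ray(c,u,v); return o+d*(z-o[2])/d[2]
def proj(c,p):
    q=att(c).T@(np.array(p,float)-np.array(c['origin']))
    return c['cx']-c['fx']*q[0]/q[2], c['cy']+c['fy']*q[1]/q[2]
E
python3 - <<'E'
from h import *
print(manip.get_obs())
for n in ['top','side','wrist']:
    c=shot(n,n+'0'); print({k:c[k] for k in c if k!='color'})
E
```

```text
pics
{'time': 0.0, 'qpos': array([-1.40630191e+00,  5.28229101e-02,  1.40172352e+00,  1.64678874e-06,
        1.68856441e+00, -7.02980850e-02]), 'joint_velocities': array([-1.71223066e-04, -1.02151990e-03, -4.65587318e-04, -1.42675371e-03,
        7.85311545e-04,  7.32804606e-05]), 'joint_torque': array([-4.51072419e-04, -3.81664431e+01, -3.60186338e+01, -5.78822664e-05,
        6.09187249e-03, -1.05297403e-05]), 'ee_pos': array([ 122.11272609, -510.30271686,  230.48027144]), 'orientation': array([ 9.93116674e-01,  1.17126839e-01, -3.49219204e-05, -7.58292017e-04]), 'ft_force': array([ 0.16897191, -0.35136776,  0.02490808]), 'torque': array([-0.01442438, -0.02016785,  0.02703646]), 'opening': 0.9964770802701514}
{'fx': 446.9575230767636, 'fy': 446.9575230767636, 'cx': 320.41517862932, 'cy': 197.99722837373102, 'origin': array([ 382.95732052,  -52.38299786, 1510.40744716]), 'attitude': array([-0.02780966,  0.03593859,  0.71128267, -0.70143568])}
{'fx': 391.02593780336, 'fy': 391.02593780336, 'cx': 323.6810342923006, 'cy': 192.27530032357845, 'origin': array([341.57076615, 834.33722665, 619.22904018]), 'attitude': array([-0.0484899 ,  0.47776774,  0.87125129, -0.10152784])}
{'fx': 316.5257844642374, 'fy': 316.5257844642374, 'cx': 319.6281079301494, 'cy': 196.05503505207042, 'origin': array([ 200.77407969, -491.9248684 ,  372.96086634]), 'attitude': array([-0.12364963,  0.09747813, -0.61115508,  0.77569211])}
```

View pics/top0.png

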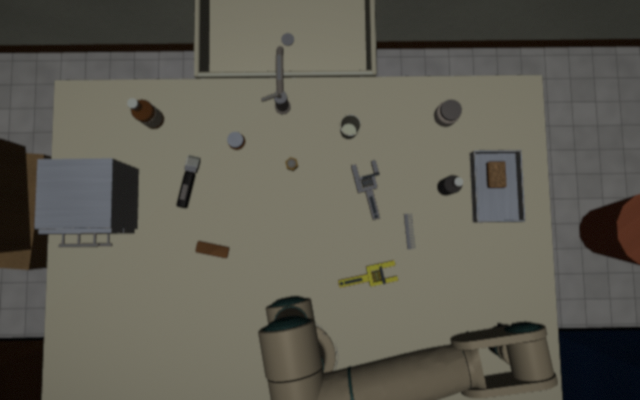

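View pics/side0.png

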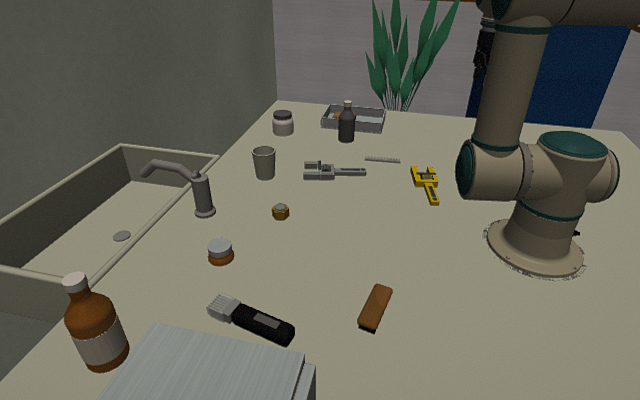

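View pics/wrist0.png

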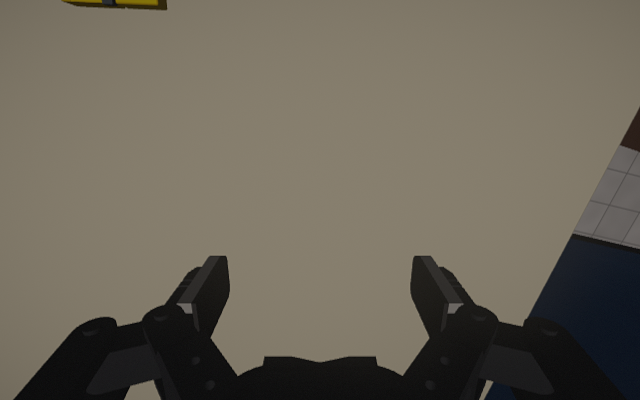

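The steel wrench is at about (367,188) in the top view, with its jaws towards the top of the image. The nut is at (291,163). The yellow lookalike is at (370,275).

Run:
```python
from h import *
c=load('top0')
for n,(u,v,z) in dict(nut=(291.5,163.5,28),head=(368,182,22),handle_end=(376,217,18),jawR=(376,163,22),jawL=(355,168,22),cup=(349,128,90),faucet=(281,100,50),wax=(236,140,40),comb=(409,231,5)).items(): print(n,onz(c,u,v,z).round(0))
im=c['color'][145:235,270:420]; im=cv2.resize(im,None,fx=5,fy=5,interpolation=cv2.INTER_CUBIC)
cv2.imwrite('pics/topz.png',cv2.convertScaleAbs(im[:,:,::-1],alpha=1.6))
```

```text
nut [634.  25.  28.]
head [ 569. -231.   22.]
handle_end [ 451. -256.   18.]
jawR [ 633. -260.   22.]
jawL [ 617. -188.   22.]
cup [ 738. -166.   90.]
faucet [846.  57.  50.]
wax [714. 209.  40.]
comb [ 403. -367.    5.]
```

View pics/topz.png

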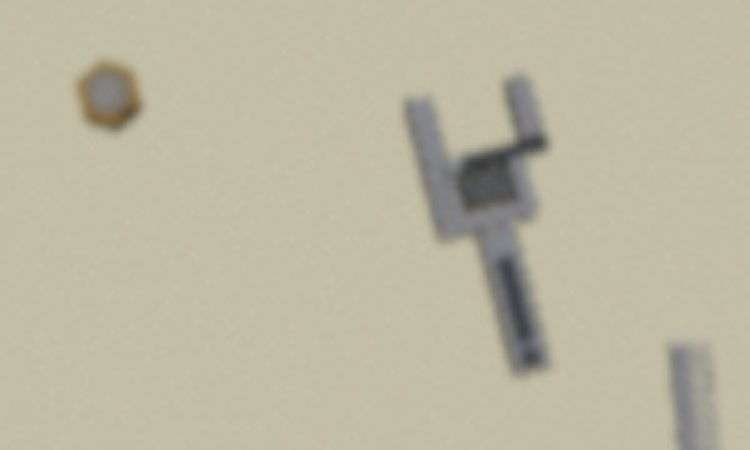

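```bash
python3 -m pendant '[{"grip":1,"translation":[0.042,-0.024,0],"delta_rot":[0,0,0]},{"grip":1,"translation":[0.042,-0.024,0],"delta_rot":[0,0,0]},{"grip":1,"translation":[0.042,-0.024,0],"delta_rot":[0,0,0]},{"grip":1,"translation":[0.042,-0.024,0],"delta_rot":[0,0,0]},{"grip":1,"translation":[0.042,-0.024,0],"delta_rot":[0,0,0]},{"grip":1,"translation":[0.042,-0.024,0],"delta_rot":[0,0,0]},{"grip":1,"translation":[0.042,-0.024,0],"delta_rot":[0,0,0]},{"grip":1,"translation":[0.042,-0.024,0],"delta_rot":[0,0,0]},{"grip":1,"translation":[0.042,-0.024,0],"delta_rot":[0,0,0]},{"grip":1,"translation":[0,0,0],"delta_rot":[0,0,0]}]'
python3 - <<'E'
from h import *
c=shot('wrist','wrist1'); print(c['origin'],att(c).round(3)); print(manip.get_obs()['ee_pos'])
E
```

```text
time: 1.15
ee_pos: [442.2, -208.6, 230.7]
orientation: [0.993, 0.12, 0.0, -0.001]
ft_force: [-0.4, -0.5, 0.2]
opening: 0.999
[ 520.73762643 -189.73949996  373.15296105] [[ 0.24   0.923  0.302]
 [-0.971  0.229  0.074]
 [-0.    -0.311  0.951]]
[ 440.74210174 -210.55595238  230.71773291]
```

View pics/wrist1.png

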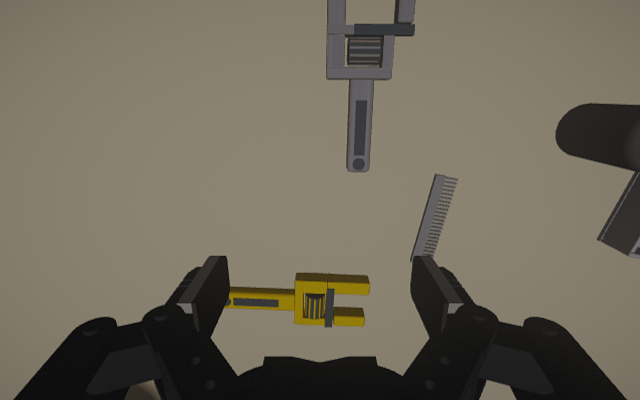

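```bash
python3 -m pendant '[{"grip":1,"translation":[0.042,-0.012,0],"delta_rot":[0,0,0]},{"grip":1,"translation":[0.042,-0.012,0],"delta_rot":[0,0,0]},{"grip":1,"translation":[0.042,-0.012,0],"delta_rot":[0,0,0]},{"grip":1,"translation":[0.042,-0.012,0],"delta_rot":[0,0,0]},{"grip":1,"translation":[0.030,-0.012,0],"delta_rot":[0,0,0]},{"grip":1,"translation":[0,0,0],"delta_rot":[0,0,0]},{"grip":1,"translation":[0,0,0],"delta_rot":[0,0,0]}]'
python3 - <<'E'
from h import *
c=shot('wrist','wrist2'); print(c['origin'],att(c).round(3)); print(manip.get_obs()['ee_pos'])
E
```

```text
time: 1.9
ee_pos: [617.8, -109.1, 230.5]
orientation: [0.993, 0.117, -0.001, 0.0]
ft_force: [-0.9, -0.1, 0.8]
opening: 0.995
[696.65832943 -90.51237096 372.79219695] [[ 0.233  0.924  0.304]
 [-0.972  0.221  0.074]
 [ 0.001 -0.313  0.95 ]]
[ 617.49968026 -109.47454785  231.02958066]
```

View pics/wrist2.png

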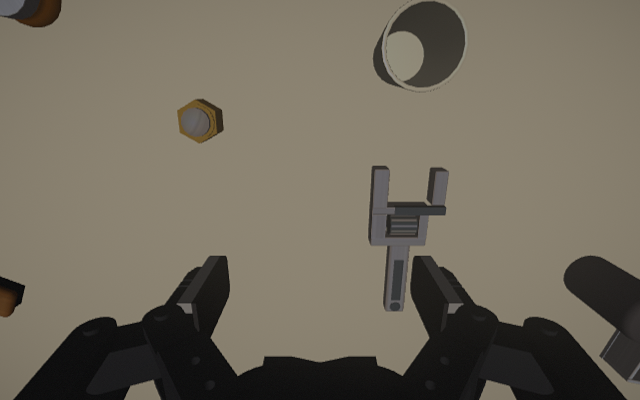

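Run:
```python
from h import *
c=load('wrist2'); im=c['color'][:,:,::-1]
a=cv2.resize(im[90:152,170:232],None,fx=9,fy=9,interpolation=cv2.INTER_CUBIC)
cv2.imwrite('pics/z1.png',cv2.convertScaleAbs(a,alpha=1.5))
a=cv2.resize(im[160:320,360:460],None,fx=3.7,fy=3.7,interpolation=cv2.INTER_CUBIC)
cv2.imwrite('pics/z2.png',cv2.convertScaleAbs(a,alpha=1.5))
```

```text
(no output)
```

View pics/z1.png

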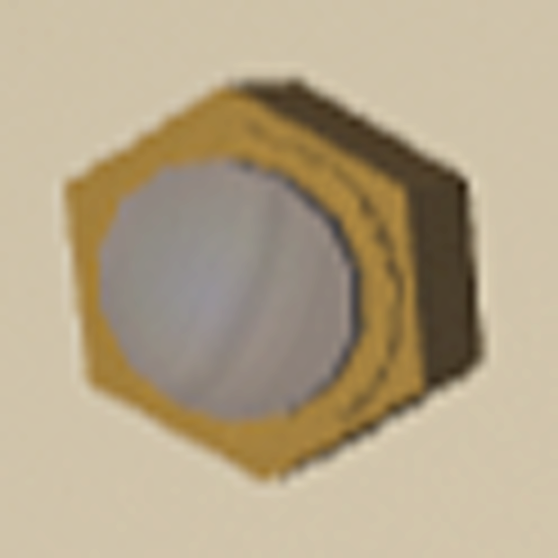

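View pics/z2.png

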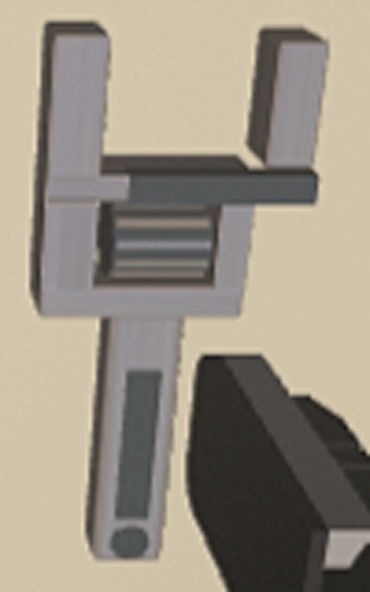

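```bash
cat >> h.py <<'E'
def fit(A,B):
    A=np.array(A,float);B=np.array(B,float);a=A.mean(0);b=B.mean(0)
    H=(A-a).T@(B-b); th=np.arctan2(H[0,1]-H[1,0],H[0,0]+H[1,1])
    Rm=np.array([[np.cos(th),-np.sin(th)],[np.sin(th),np.cos(th)]]); t=b-Rm@a
    return th,t,B-(A@Rm.T+t)
def hexfit(c,px,z=28):
    P=np.array([onz(c,u,v,z)[:2] for u,v in px]); ctr=P.mean(0); d=P-ctr
    a=np.arctan2(d[:,1],d[:,0]); off=np.angle(np.exp(6j*a).mean())/6
    return ctr,np.hypot(*d.T),np.degrees(off)
E
python3 - <<'E'
from h import *
c=load('wrist2')
px=[(170+x/9,90+y/9) for x,y in [(230,86),(405,187),(425,388),(268,480),(92,382),(68,185)]]
print(hexfit(c,px))
s=3.7
W=[(40,316,-7,38,22),(240,316,-7,-30,22),(54,38,89,38,22),(108,38,89,20,22),(95,555,-108,13,18),(160,556,-108,-13,18)]
B=[onz(c,360+x/s,160+y/s,z)[:2] for x,y,_,_,z in W]
th,t,r=fit([w[2:4] for w in W],B); print(np.degrees(th),t,r.round(1))
Rm=R.from_euler('z',th).as_matrix()[:2,:2]
for n,p in dict(grip=(-35,0),mouth=(69,0),worm=(20,0)).items(): print(n,Rm@p+t)
# moving jaw inner face
for x,y in [(268,160),(275,45),(325,45)]:
    print(Rm.T@(onz(c,360+x/s,160+y/s,22)[:2]-t))
E
```

```text
(array([636.98971051,  28.30680137]), array([22.7204146 , 22.76862316, 22.97629186, 22.80678152, 22.87734832,
       22.85311407]), np.float64(12.675798948735027))
13.757220153436942 [ 553.04084397 -228.2952204 ] [[-0.1 -1. ]
 [-0.8  0.4]
 [-1.4 -1.2]
 [-1.8  0.2]
 [ 2.6 -0.3]
 [ 1.5  1.9]]
grip [ 519.04492012 -236.61851071]
mouth [ 620.06137957 -211.88644808]
worm [ 572.46708617 -223.53905451]
[ 47.292882   -32.84326398]
[ 84.84954299 -30.98309726]
[ 84.77598629 -46.38165069]
```

```bash
python3 -m pendant '[{"grip":1,"translation":[-0.0313,0.0252,0.025],"delta_rot":[0,0,0]},{"grip":1,"translation":[-0.0313,0.0252,0.025],"delta_rot":[0,0,0]},{"grip":1,"translation":[-0.0313,0.0252,0.025],"delta_rot":[0,0,0]},{"grip":1,"translation":[-0.0313,0.0252,0.025],"delta_rot":[0,0,0]},{"grip":1,"translation":[0,0,0.045],"delta_rot":[0,0,0]},{"grip":0.3,"translation":[0,0,0.04],"delta_rot":[0,0,0]},{"grip":0.3,"translation":[0,0,0],"delta_rot":[0,0,0]},{"grip":0.3,"translation":[0,0,0],"delta_rot":[0,0,0]}]' 60
python3 - <<'E'
from h import *
c=shot('wrist','wrist3'); o=manip.get_obs(); print(o['ee_pos'],o['orientation'],o['opening'])
E
```

```text
time: 2.75
ee_pos: [519.3, -236.1, 47.5]
orientation: [0.993, 0.117, 0.0, 0.0]
ft_force: [0.3, -0.9, 0.6]
opening: 0.65
[ 520.53906856 -236.41246204   49.04490123] [0.99315901 0.11675633 0.00140454 0.00107907] 0.6541093191206808
```

View pics/wrist3.png

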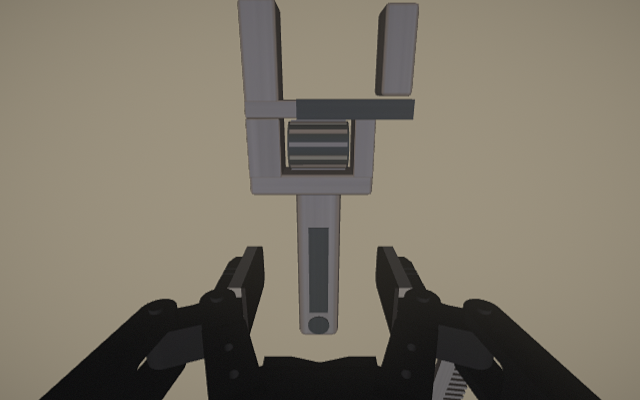

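The handle (x≈318 px) is centred between the fingers (264 to 377). Next I lower and grip.

```bash
python3 -m pendant '[{"grip":0.3,"translation":[0,0,0.025],"delta_rot":[0,0,0]},{"grip":0.3,"translation":[0,0,0.018],"delta_rot":[0,0,0]},{"grip":-0.6,"translation":[0,0,0],"delta_rot":[0,0,0]},{"grip":-0.6,"translation":[0,0,0],"delta_rot":[0,0,0]},{"grip":-0.6,"translation":[0,0,0],"delta_rot":[0,0,0]},{"grip":-0.6,"translation":[0,0,0],"delta_rot":[0,0,0]},{"grip":-0.6,"translation":[0,0,0],"delta_rot":[0,0,0]}]' 60
python3 - <<'E'
from h import *
c=shot('wrist','wrist4'); o=manip.get_obs(); print(o['ee_pos'],o['orientation'],o['opening'],o['ft_force'])
E
```

```text
time: 3.5
ee_pos: [521.3, -236.1, 6.2]
orientation: [0.993, 0.117, 0.002, 0.001]
ft_force: [-2.5, 0.7, 8.3]
opening: 0.28
[ 521.26147912 -236.05795431    6.23956996] [0.99310269 0.11722879 0.0017123  0.00123652] 0.2829818540856428 [-1.4807637   0.41576965  7.766346  ]
```

View pics/wrist4.png

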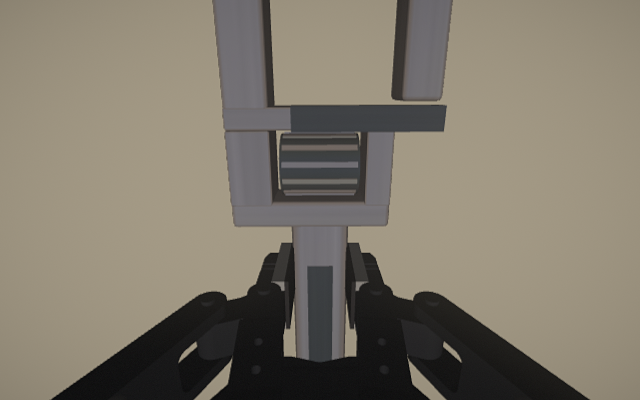

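```bash
python3 - <<'E'
from h import *
c=load('wrist4'); im=c['color'][:,:,::-1]
cv2.imwrite('pics/z3.png',cv2.convertScaleAbs(cv2.resize(im[0:230,200:460],None,fx=2.5,fy=2.5,interpolation=cv2.INTER_CUBIC),alpha=1.6))
E
python3 -m pendant '[{"grip":-0.6,"translation":[0,0,-0.005],"delta_rot":[0,0,0]},{"grip":-0.6,"translation":[0,0,0],"delta_rot":[0,0,0]}]' 80
```

```text
time: 3.75
ee_pos: [519.9, -235.4, 8.8]
orientation: [0.993, 0.117, 0.0, 0.0]
ft_force: [0.5, -0.1, -7.1]
opening: 0.279
```

View pics/z3.png

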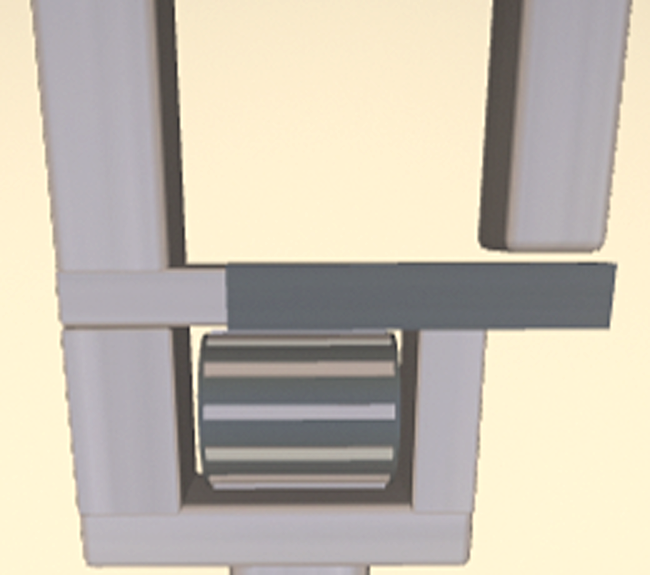

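Run:
```python
from h import *
c=load('wrist4')
f=lambda x,y,z=22: onz(c,200+x/2.5,y/2.5,z)
def show(n,a,b,z=22):
    A,B=f(*a,z),f(*b,z); d=(A-B)[:2]; print(n,A[:2].round(1),B[:2].round(1),np.degrees(np.arctan2(d[1],d[0])).round(2))
    return A,B
show('fix in',(158,0),(167,265)); show('fix out',(35,0),(60,265)); show('mov in',(518,0),(507,245)); show('mov out',(630,0),(603,240))
show('headL',(62,330),(88,560)); show('headR',(486,330),(468,560))
h=np.radians(13.4); X=np.array([np.cos(h),np.sin(h)]);Y=np.array([-X[1],X[0]])
g=np.array([521,-236])
for n,p in dict(fin=(158,0),fin2=(167,265),fo=(35,0),mi=(518,0),mi2=(507,245),mo=(603,240),backL=(88,565),backR=(466,565),throat=(187,264)).items():
    q=f(*p)[:2]-g; print(n,(q@X).round(1),(q@Y).round(1))
```

```text
fix in [ 625.2 -191.1] [ 590.3 -198.9] 12.62
fix out [ 621.1 -174.4] [ 586.4 -182.9] 13.83
mov in [ 637.1 -240.3] [ 605.4 -249. ] 15.49
mov out [ 640.8 -255.6] [ 609.5 -263.1] 13.56
headL [ 576.7 -184.6] [ 538.6 -194.7] 14.82
headR [ 592.3 -249.8] [ 554.  -258.8] 13.17
fin 111.8 19.5
fin2 76.0 20.0
fo 111.7 36.8
mi 111.9 -31.0
mi2 79.1 -32.2
mo 79.8 -46.9
backL 25.8 36.2
backR 25.8 -29.5
throat 76.1 16.9
```

```bash
python3 -m pendant '[{"grip":-0.6,"translation":[0,-0.01,-0.004],"delta_rot":[0,0,0]},{"grip":-0.6,"translation":[0,-0.03,0],"delta_rot":[0,0,0]},{"grip":-0.6,"translation":[0,-0.04,0],"delta_rot":[0,0,0]},{"grip":-0.6,"translation":[0,-0.045,0],"delta_rot":[0,0,0]},{"grip":-0.6,"translation":[0,-0.045,0],"delta_rot":[0,0,0]},{"grip":-0.6,"translation":[0,-0.04,0],"delta_rot":[0,0,0]},{"grip":-0.6,"translation":[0,-0.020,0],"delta_rot":[0,0,0]},{"grip":-0.6,"translation":[0,-0.007,0],"delta_rot":[0,0,0.01]},{"grip":-0.6,"translation":[0,0,0],"delta_rot":[0,0,0]},{"grip":-0.6,"translation":[0,0,0],"delta_rot":[0,0,0]}]' 80
python3 - <<'E'
from h import *
c=shot('wrist','wrist5'); o=manip.get_obs(); print(o['ee_pos'],o['orientation'],o['opening'],o['ft_force'])
E
```

```text
time: 4.75
ee_pos: [464.8, -5.4, 12.3]
orientation: [0.994, 0.112, 0.0, 0.0]
ft_force: [-0.8, 0.4, -6.2]
opening: 0.279
[464.88014778  -5.66413401  12.314813  ] [9.93740803e-01 1.11710237e-01 4.24284379e-05 1.96037435e-04] 0.2799397494400417 [ 0.06946319 -0.48628077 -5.96243636]
```

View pics/wrist5.png

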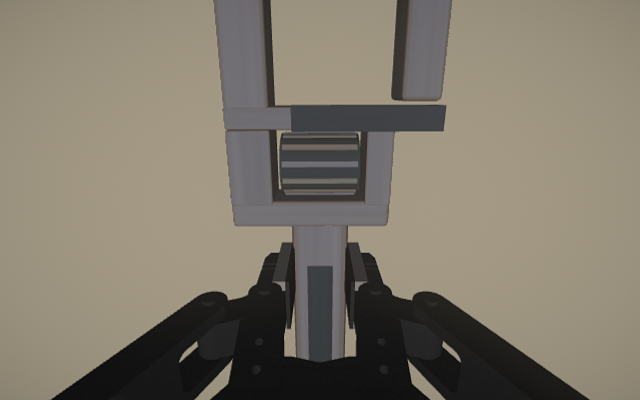

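```bash
python3 -m pendant '[{"grip":-0.6,"translation":[0,0,0.004],"delta_rot":[0,0,0]},{"grip":-0.6,"translation":[0.02,0,0],"delta_rot":[0,0,0]},{"grip":-0.6,"translation":[0.02,0,0],"delta_rot":[0,0,0]},{"grip":-0.6,"translation":[0.005,0,0],"delta_rot":[0,0,0]},{"grip":-0.6,"translation":[0,0,0],"delta_rot":[0,0,0]}]' 80
python3 - <<'E'
from h import *
c=shot('wrist','wrist6'); o=manip.get_obs(); print(o['ee_pos'],o['orientation'],o['opening'],o['ft_force'])
E
```

```text
time: 5.3
ee_pos: [508.7, 4.7, 7.8]
orientation: [0.994, 0.112, -0.0, 0.0]
ft_force: [-0.4, -0.3, -6.6]
opening: 0.275
[508.02395091   4.71320021   7.64682215] [ 9.93719717e-01  1.11895197e-01 -7.67873387e-04 -1.23021626e-05] 0.28050050773588775 [-0.00908927 -0.05575324 -6.04468488]
```

View pics/wrist6.png

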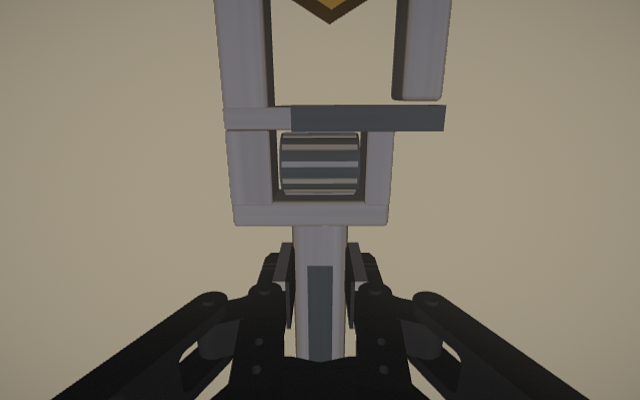

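```bash
python3 -m pendant '[{"grip":-0.6,"translation":[0.015,0,0],"delta_rot":[0,0,0]},{"grip":-0.6,"translation":[0.012,0,0],"delta_rot":[0,0,0]},{"grip":-0.6,"translation":[0,0,0],"delta_rot":[0,0,0]}]' 80
python3 - <<'E'
from h import *
c=shot('wrist','wrist7'); o=manip.get_obs(); print(o['ee_pos'],o['orientation'],o['opening'],o['ft_force'])
im=c['color'][:,:,::-1]
cv2.imwrite('pics/z4.png',cv2.convertScaleAbs(cv2.resize(im[0:230,200:460],None,fx=2.5,fy=2.5,interpolation=cv2.INTER_CUBIC),alpha=1.6))
E
```

```text
time: 5.65
ee_pos: [535.1, 11.0, 8.3]
orientation: [0.994, 0.112, 0.0, 0.0]
ft_force: [-0.8, -1.2, -6.1]
opening: 0.282
[534.31947218  10.92943081   7.95987254] [ 9.93696016e-01  1.12107003e-01 -4.96956470e-04  4.04319879e-05] 0.2754364433223061 [-0.09241772 -0.32725953 -6.59366236]
```

View pics/z4.png

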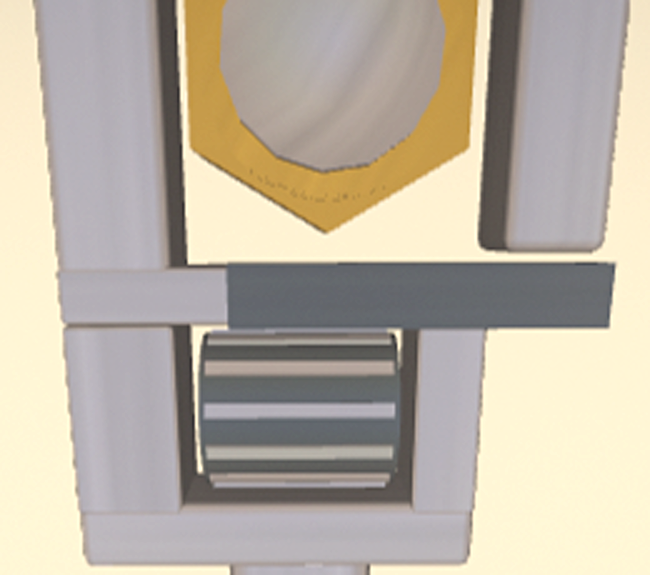

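Run:
```python
from h import *
c=load('wrist7'); o=manip.get_obs(); g=o['ee_pos'][:2]; h=2*np.arctan2(o['orientation'][1],o['orientation'][0]); print(np.degrees(h))
X=np.array([np.cos(h),np.sin(h)]);Y=np.array([-X[1],X[0]])
f=lambda x,y,z: onz(c,200+x/2.5,y/2.5,z)
for n,p in dict(cornerL=(190,148,28),corner=(325,232,28),cornerR=(468,148,28),nutL0=(185,0,28),nutR0=(477,0,28),fin=(158,0,24.5),fin2=(167,265,24.5),mi=(518,0,24.5),mi2=(507,245,24.5),throatarm=(400,262,24.5),thr0=(187,266,2.5)).items():
    q=f(*p)[:2]-g; print(n,(q@X).round(1),(q@Y).round(1))
```

```text
12.873580273825812
cornerL 92.9 15.1
corner 81.5 -4.3
cornerR 92.9 -24.6
nutL0 111.4 15.0
nutR0 111.5 -24.6
fin 112.2 19.2
fin2 76.7 19.8
mi 112.3 -31.0
mi2 79.7 -32.2
throatarm 77.1 -16.0
thr0 75.6 19.7
```

```bash
python3 -m pendant '[{"grip":-0.6,"translation":[0.0025,0,0],"delta_rot":[0,0,0]},{"grip":-0.6,"translation":[0,0.0025,0],"delta_rot":[0,0,0]},{"grip":-0.6,"translation":[0,0.0015,0],"delta_rot":[0,0,0]},{"grip":-0.6,"translation":[0,0,0],"delta_rot":[0,0,0]}]' 80; python3 -m pendant '[{"grip":-0.6,"translation":[0,0,0.001],"delta_rot":[0,0,0]},{"grip":-0.6,"translation":[0,0,0.001],"delta_rot":[0,0,0]},{"grip":-0.6,"translation":[0,0,0],"delta_rot":[0,0,0]}]' 80
```

```text
time: 6.1
ee_pos: [538.0, 7.5, 8.3]
orientation: [0.994, 0.112, -0.0, 0.0]
ft_force: [-0.3, -0.9, -6.2]
opening: 0.275
time: 6.4
ee_pos: [538.3, 7.8, 6.4]
orientation: [0.994, 0.112, 0.0, 0.0]
ft_force: [-1.9, 0.1, -4.6]
opening: 0.28
```

```bash
python3 -m pendant '[{"grip":-0.6,"translation":[0,0,0.0007],"delta_rot":[0,0,0]},{"grip":-0.6,"translation":[0,0,0],"delta_rot":[0,0,0]}]' 80
python3 - <<'E'
from h import *
c=shot('wrist','wrist8'); o=manip.get_obs(); print(o['ee_pos'],o['orientation'],o['opening'],o['ft_force'])
im=c['color'][:,:,::-1]
cv2.imwrite('pics/z5.png',cv2.convertScaleAbs(cv2.resize(im[0:230,200:460],None,fx=2.5,fy=2.5,interpolation=cv2.INTER_CUBIC),alpha=1.6))
E
```

```text
time: 6.6
ee_pos: [538.4, 7.8, 6.4]
orientation: [0.994, 0.112, 0.0, 0.0]
ft_force: [-5.2, -0.0, 4.0]
opening: 0.277
[538.34650332   7.83247978   6.341388  ] [9.93685826e-01 1.12198270e-01 1.10149654e-04 1.21353367e-04] 0.2760072198832984 [-6.32126904  0.06003196  3.20548093]
```

View pics/z5.png

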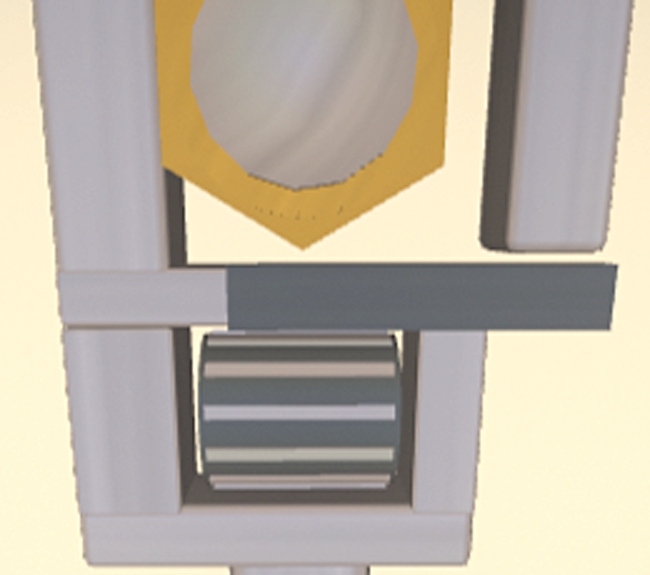

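```bash
python3 -m pendant '[{"grip":-0.1,"translation":[0,0,0],"delta_rot":[0,0,0]},{"grip":-0.1,"translation":[0,0,0],"delta_rot":[0,0,0]},{"grip":-0.1,"translation":[0,0,-0.01],"delta_rot":[0,0,0]},{"grip":-0.1,"translation":[0,0,-0.03],"delta_rot":[0,0,0]},{"grip":-1,"translation":[0,0,0],"delta_rot":[0,0,0]},{"grip":-1,"translation":[0.022,0,0],"delta_rot":[0,0,0]},{"grip":-1,"translation":[0.0225,0,0],"delta_rot":[0,0,0]},{"grip":-1,"translation":[0,0,0],"delta_rot":[0,0,0]},{"grip":-1,"translation":[0,0,0],"delta_rot":[0,0,0]}]' 60
python3 - <<'E'
from h import *
c=shot('wrist','wrist9'); o=manip.get_obs(); print(o['ee_pos'],o['orientation'],o['opening'],o['ft_force'])
E
```

```text
time: 7.55
ee_pos: [581.4, 17.8, 45.4]
orientation: [0.994, 0.112, -0.0, 0.0]
ft_force: [-0.7, -0.4, 0.5]
opening: -0.001
[581.02955604  17.71069532  45.38389853] [ 9.93684024e-01  1.12213767e-01 -3.62114068e-04  2.78666345e-05] 0.0007917733575415137 [-0.34632294 -0.81920291 -0.50206446]
```

View pics/wrist9.png

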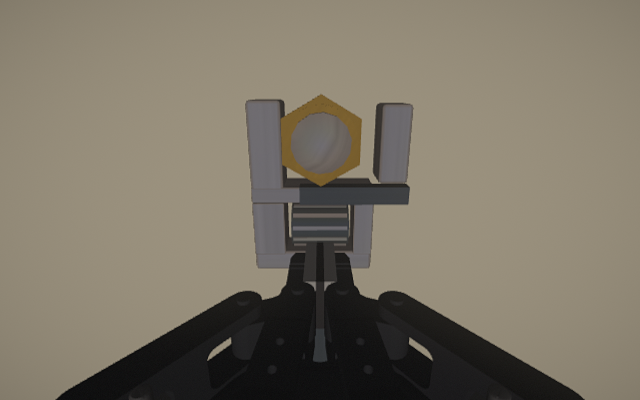

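```bash
python3 -m pendant '[{"grip":-1,"translation":[0,0,0.01],"delta_rot":[0,0,0]},{"grip":-1,"translation":[0,0,0.0065],"delta_rot":[0,0,0]},{"grip":-1,"translation":[0,0,0],"delta_rot":[0,0,0]}]' 60; python3 -m pendant '[{"grip":-1,"translation":[0,0,0.001],"delta_rot":[0,0,0]},{"grip":-1,"translation":[0,0,0],"delta_rot":[0,0,0]}]'; python3 -m pendant '[{"grip":-1,"translation":[0,0,0.001],"delta_rot":[0,0,0]},{"grip":-1,"translation":[0,0,0],"delta_rot":[0,0,0]}]'
```

```text
time: 7.9
ee_pos: [580.7, 17.7, 27.7]
orientation: [0.994, 0.112, -0.001, -0.0]
ft_force: [-0.3, 0.6, 0.4]
opening: 0.002
time: 8.1
ee_pos: [581.4, 17.7, 28.0]
orientation: [0.994, 0.112, -0.0, 0.0]
ft_force: [0.1, -0.1, -0.3]
opening: 0.002
time: 8.3
ee_pos: [581.6, 17.8, 27.1]
orientation: [0.994, 0.112, 0.0, 0.0]
ft_force: [-0.6, 0.0, -0.1]
opening: 0.002
```

```bash
python3 -m pendant '[{"grip":-1,"translation":[0,0,0.0007],"delta_rot":[0,0,0]},{"grip":-1,"translation":[0,0,0],"delta_rot":[0,0,0]}]' 60; python3 -m pendant '[{"grip":-1,"translation":[0,0,0.0007],"delta_rot":[0,0,0]},{"grip":-1,"translation":[0,0,0],"delta_rot":[0,0,0]}]'
```

```text
time: 8.5
ee_pos: [581.8, 17.8, 26.9]
orientation: [0.994, 0.112, 0.0, 0.0]
ft_force: [-2.4, -0.1, 4.7]
opening: 0.003
time: 8.7
ee_pos: [582.0, 17.8, 26.9]
orientation: [0.994, 0.112, 0.001, 0.0]
ft_force: [-3.4, -0.2, 7.8]
opening: 0.002
```

Contact is at the expected height of 27 mm. I add a little pressure and drag one stroke.

```bash
python3 -m pendant '[{"grip":-1,"translation":[0,0,0.0006],"delta_rot":[0,0,0]},{"grip":-1,"translation":[0.003,0,0],"delta_rot":[0,0,0]},{"grip":-1,"translation":[0.003,0,0],"delta_rot":[0,0,0]}]' 60; python3 -m pendant '[{"grip":-1,"translation":[0.003,0,0],"delta_rot":[0,0,0]},{"grip":-1,"translation":[0.003,0,0],"delta_rot":[0,0,0]},{"grip":-1,"translation":[0,0,0],"delta_rot":[0,0,0]}]'
python3 - <<'E'
from h import *
c=shot('wrist','wrist10'); o=manip.get_obs(); print(o['ee_pos'],o['orientation'],o['opening'],o['ft_force'])
im=c['color'][:,:,::-1]
cv2.imwrite('pics/z6.png',cv2.convertScaleAbs(cv2.resize(im[60:300,200:440],None,fx=2.5,fy=2.5,interpolation=cv2.INTER_CUBIC),alpha=1.6))
E
```

```text
time: 9.0
ee_pos: [588.1, 19.2, 26.8]
orientation: [0.994, 0.112, 0.001, 0.0]
ft_force: [-4.4, 0.9, 11.0]
opening: -0.002
time: 9.3
ee_pos: [594.2, 20.6, 26.8]
orientation: [0.994, 0.112, 0.001, 0.0]
ft_force: [-4.0, 0.2, 9.4]
opening: -0.002
[594.22798463  20.60910283  26.82433349] [9.93681905e-01 1.12227036e-01 1.16333087e-03 1.06982066e-04] -0.0019211329983535098 [-2.64157602  1.54256903 10.12749328]
```

View pics/z6.png

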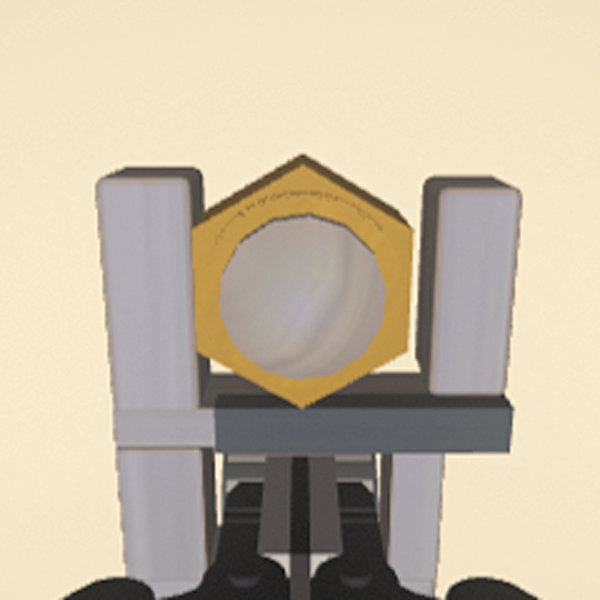

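```bash
python3 -m pendant '[{"grip":-1,"translation":[0.002,0,0],"delta_rot":[0,0,0]},{"grip":-1,"translation":[0.002,0,0],"delta_rot":[0,0,0]},{"grip":-1,"translation":[0,0,0],"delta_rot":[0,0,0]},{"grip":-1,"translation":[0,0,-0.012],"delta_rot":[0,0,0]},{"grip":-1,"translation":[-0.016,0,0],"delta_rot":[0,0,0]},{"grip":-1,"translation":[0,0,0],"delta_rot":[0,0,0]},{"grip":-1,"translation":[0,0,0],"delta_rot":[0,0,0]}]' 60
python3 - <<'E'
from h import *
c=shot('wrist','wrist11'); o=manip.get_obs(); print(o['ee_pos'],o['orientation'],o['opening'],o['ft_force'])
im=c['color'][:,:,::-1]
cv2.imwrite('pics/z7.png',cv2.convertScaleAbs(cv2.resize(im[60:300,200:440],None,fx=2.5,fy=2.5,interpolation=cv2.INTER_CUBIC),alpha=1.6))
E
```

```text
time: 10.05
ee_pos: [581.7, 17.8, 37.2]
orientation: [0.994, 0.112, 0.0, 0.0]
ft_force: [0.0, 0.3, 0.1]
opening: 0.005
[581.86962262  17.79800498  37.17629174] [9.93697018e-01 1.12099169e-01 1.08286482e-04 4.24953953e-05] 0.000712910403315554 [-0.36323501 -0.81582972 -0.15155589]
```

View pics/z7.png

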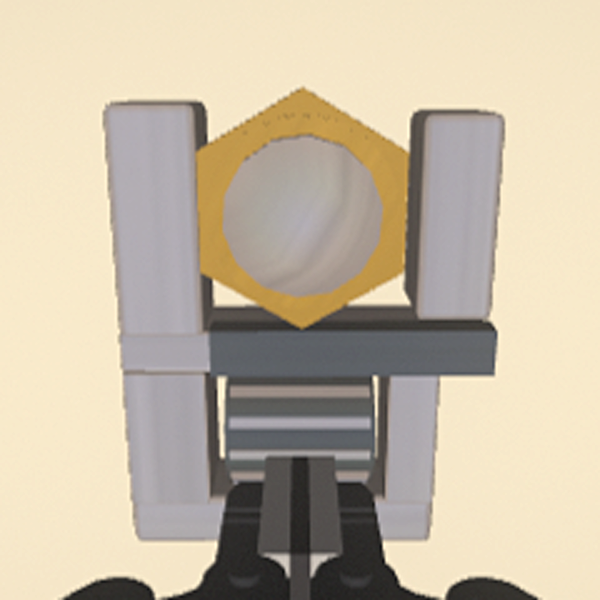

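```bash
cat > m.py <<'E'
from h import *
def meas(c,items,off=(200,60),s=2.5):
    o=manip.get_obs(); g=o['ee_pos'][:2]; h=2*np.arctan2(o['orientation'][1],o['orientation'][0]); print('yaw',np.degrees(h))
    X=np.array([np.cos(h),np.sin(h)]);Y=np.array([-X[1],X[0]])
    for n,p in items.items():
        q=onz(c,off[0]+p[0]/s,off[1]+p[1]/s,p[2])[:2]-g; print(n,(q@X).round(1),(q@Y).round(1))
E
python3 - <<'E'
from m import *
meas(load('wrist11'),dict(fin=(194,106,22),fin2=(203,332,22),mi=(424,116,22),mi2=(418,315,22),mo=(491,318,22),nL=(196,152,28),nL2=(201,275,28),nR=(409,152,28),nR2=(406,270,28),back=(303,328,28),front=(303,88,28),thr=(300,330,22)))
E
```

```text
yaw 12.87267533952365
fin 76.1 19.7
fin2 30.8 19.6
mi 74.3 -24.4
mi2 34.5 -25.1
mo 33.9 -40.3
nL 68.0 18.9
nL2 44.4 18.8
nR 68.0 -21.0
nR2 45.5 -21.4
back 33.6 -1.2
front 79.4 -1.1
thr 31.3 -0.7
```

```bash
python3 -m pendant '[{"grip":-1,"translation":[0,0,0.009],"delta_rot":[0,0,0]},{"grip":-1,"translation":[0,0,0.003],"delta_rot":[0,0,0]},{"grip":-1,"translation":[0,0,0],"delta_rot":[0,0,0]}]' 60; python3 -m pendant '[{"grip":-1,"translation":[0.003,0,0],"delta_rot":[0,0,0]},{"grip":-1,"translation":[0.003,0,0],"delta_rot":[0,0,0]},{"grip":-1,"translation":[0.001,0,0],"delta_rot":[0,0,0]}]'; python3 -m pendant '[{"grip":-1,"translation":[0.001,0,0],"delta_rot":[0,0,0]}]';  python3 -m pendant '[{"grip":-1,"translation":[0.001,0,0],"delta_rot":[0,0,0]}]'
python3 - <<'E'
from h import *
c=shot('wrist','wrist12'); o=manip.get_obs(); print(o['ee_pos'],o['orientation'],o['opening'],o['ft_force'])
im=c['color'][:,:,::-1]
cv2.imwrite('pics/z8.png',cv2.convertScaleAbs(cv2.resize(im[60:300,200:440],None,fx=2.5,fy=2.5,interpolation=cv2.INTER_CUBIC),alpha=1.6))
E
```

```text
time: 10.4
ee_pos: [583.0, 18.0, 26.7]
orientation: [0.994, 0.112, 0.002, 0.0]
ft_force: [-2.5, 0.5, 11.4]
opening: -0.002
time: 10.7
ee_pos: [589.6, 19.4, 26.7]
orientation: [0.994, 0.112, 0.001, 0.0]
ft_force: [-4.0, -0.1, 12.9]
opening: -0.001
time: 10.8
ee_pos: [590.3, 19.6, 26.7]
orientation: [0.994, 0.112, 0.001, 0.0]
ft_force: [-5.8, -1.0, 14.2]
opening: 0.0
time: 10.9
ee_pos: [591.1, 19.6, 26.7]
orientation: [0.994, 0.112, 0.0, 0.0]
ft_force: [-6.7, -1.5, 14.6]
opening: -0.0
[591.17577796  19.61452039  26.73762009] [9.93689107e-01 1.12167556e-01 5.02267947e-04 3.80910281e-04] 0.0011640970520326048 [-4.76477184 -0.7021102  14.28657213]
```

View pics/z8.png

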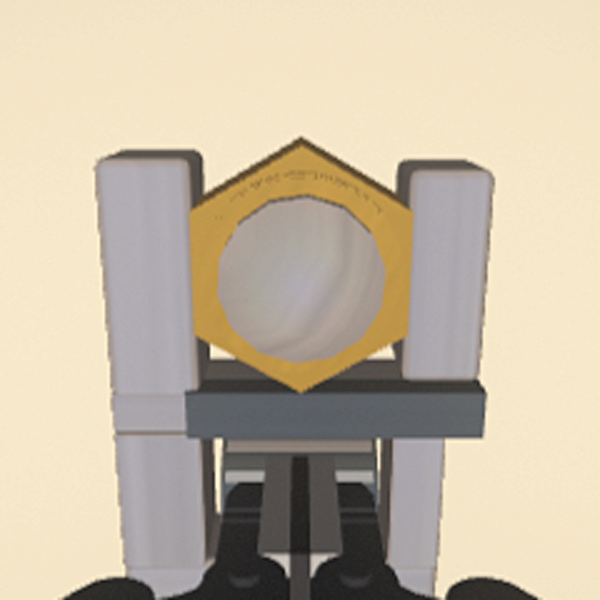

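```bash
for i in 1 2 3; do python3 -m pendant '[{"grip":-1,"translation":[0.001,0,0],"delta_rot":[0,0,0]},{"grip":-1,"translation":[0,0,0],"delta_rot":[0,0,0]}]' | grep -E 'ee_pos|ft_f'; done
python3 - <<'E'
from m import *
c=shot('wrist','wrist13'); 
im=c['color'][:,:,::-1]
cv2.imwrite('pics/z9.png',cv2.convertScaleAbs(cv2.resize(im[60:300,200:440],None,fx=2.5,fy=2.5,interpolation=cv2.INTER_CUBIC),alpha=1.6))
E
```

```text
ee_pos: [591.9, 19.6, 26.7]
ft_force: [-6.3, -1.6, 15.8]
ee_pos: [592.2, 19.8, 26.7]
ft_force: [-11.4, -1.8, 16.7]
ee_pos: [592.6, 19.8, 26.6]
ft_force: [-14.5, -2.6, 18.5]
```

View pics/z9.png

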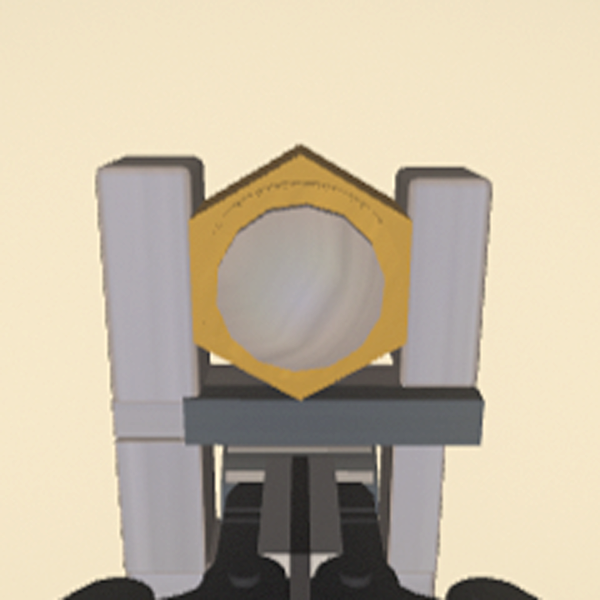

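```bash
python3 - <<'E'
from m import *
meas(load('wrist13'),dict(fin=(190,168,22),fin2=(198,396,22),mi=(411,185,22),mi2=(403,383,22),nL=(191,215,28),nL2=(198,345,28),nR=(411,218,28),nR2=(408,345,28),back=(301,400,28),front=(301,147,28),thr=(300,400,22)))
E
python3 -m pendant '[{"grip":-1,"translation":[-0.001,0,-0.001],"delta_rot":[0,0,0]},{"grip":-1,"translation":[0,0,-0.015],"delta_rot":[0,0,0]},{"grip":-1,"translation":[-0.015,0,-0.01],"delta_rot":[0,0,0]},{"grip":-1,"translation":[-0.01,0,0],"delta_rot":[0,0,0]},{"grip":-1,"translation":[0,0,0],"delta_rot":[0,0,0]},{"grip":-1,"translation":[0,0,0],"delta_rot":[0,0,0]}]'
python3 - <<'E'
from m import *
c=shot('wrist','wrist14'); 
im=c['color'][:,:,::-1]
cv2.imwrite('pics/z10.png',cv2.convertScaleAbs(cv2.resize(im[60:300,200:440],None,fx=2.5,fy=2.5,interpolation=cv2.INTER_CUBIC),alpha=1.6))
E
```

```text
yaw 12.872024025104446
fin 65.7 19.5
fin2 20.9 19.7
mi 62.7 -21.0
mi2 23.7 -21.2
nL 58.1 18.8
nL2 33.7 18.5
nR 57.6 -20.4
nR2 33.7 -20.9
back 22.6 -0.8
front 70.0 -0.7
thr 20.1 -0.7
time: 12.2
ee_pos: [568.2, 14.8, 51.1]
orientation: [0.994, 0.112, 0.0, -0.0]
ft_force: [0.1, -0.3, -0.0]
opening: -0.002
```

View pics/z10.png

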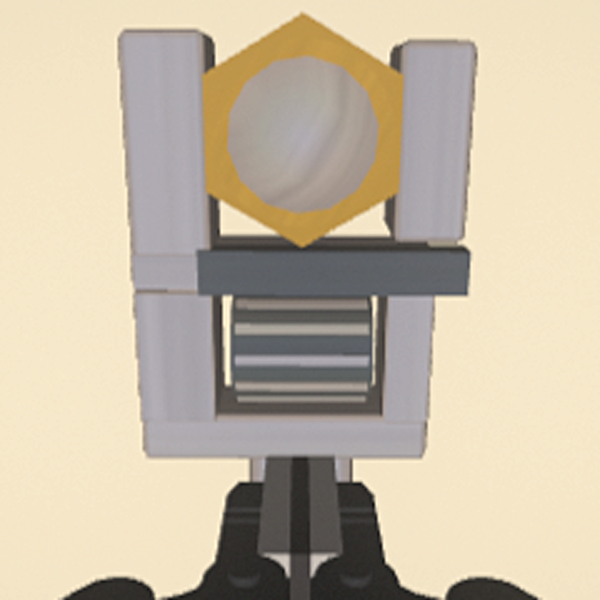

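```bash
python3 -m pendant '[{"grip":-1,"translation":[0.015,0,0.01],"delta_rot":[0,0,0]},{"grip":-1,"translation":[0.003,0,0.013],"delta_rot":[0,0,0]},{"grip":-1,"translation":[0,0,0.0035],"delta_rot":[0,0,0]},{"grip":-1,"translation":[0,0,0],"delta_rot":[0,0,0]}]';for i in 1 2 3 4; do python3 -m pendant '[{"grip":-1,"translation":[0.001,0,0],"delta_rot":[0,0,0]},{"grip":-1,"translation":[0,0,0],"delta_rot":[0,0,0]}]' | grep -E 'ee_pos|ft_f'; done
```

```text
time: 12.65
ee_pos: [587.2, 18.9, 26.8]
orientation: [0.994, 0.112, 0.002, 0.0]
ft_force: [-2.3, 1.6, 14.0]
opening: -0.001
ee_pos: [587.5, 19.0, 26.7]
ft_force: [-6.3, 1.0, 16.4]
ee_pos: [587.8, 19.1, 26.7]
ft_force: [-8.1, -0.1, 18.6]
ee_pos: [588.1, 19.2, 26.6]
ft_force: [-13.1, -0.2, 20.4]
ee_pos: [588.5, 19.2, 26.6]
ft_force: [-15.2, -2.2, 22.7]
```

```bash
python3 -m pendant '[{"grip":-1,"translation":[-0.002,0,-0.001],"delta_rot":[0,0,0]},{"grip":-1,"translation":[0,0,-0.02],"delta_rot":[0,0,0]},{"grip":-0.1,"translation":[-0.02,0,-0.01],"delta_rot":[0,0,0]},{"grip":-0.1,"translation":[-0.02,0,0],"delta_rot":[0,0,0]},{"grip":-0.1,"translation":[-0.01,0,0],"delta_rot":[0,0,0]},{"grip":-0.1,"translation":[0,0,0],"delta_rot":[0,0,0]},{"grip":-0.1,"translation":[0,0,0],"delta_rot":[0,0,0]}]'
python3 - <<'E'
from m import *
c=shot('wrist','wrist15');
E
```

```text
time: 14.15
ee_pos: [538.8, 8.0, 55.1]
orientation: [0.994, 0.112, -0.0, -0.0]
ft_force: [0.3, -0.0, -0.1]
opening: 0.45
```

View pics/wrist15.png

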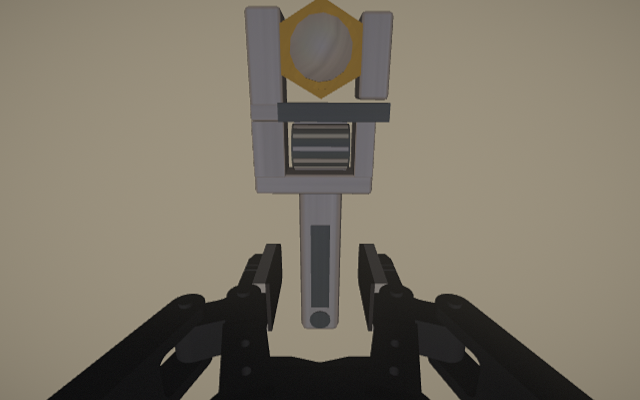

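```bash
python3 -m pendant '[{"grip":-0.1,"translation":[0,0,0.03],"delta_rot":[0,0,0]},{"grip":-0.1,"translation":[0,0,0.018],"delta_rot":[0,0,0]},{"grip":-0.6,"translation":[0,0,0],"delta_rot":[0,0,0]},{"grip":-0.6,"translation":[0,0,0],"delta_rot":[0,0,0]},{"grip":-0.6,"translation":[0,0,0],"delta_rot":[0,0,0]},{"grip":-0.6,"translation":[0,0,0],"delta_rot":[0,0,0]}]' 30; python3 -m pendant '[{"grip":-0.6,"translation":[0.0001,0.004,0],"delta_rot":[0,0,-0.04]},{"grip":-0.6,"translation":[0.0001,0.004,0],"delta_rot":[0,0,-0.04]},{"grip":-0.6,"translation":[0,0,0],"delta_rot":[0,0,0]}]'
```

```text
time: 14.8
ee_pos: [537.9, 7.9, 7.2]
orientation: [0.994, 0.112, -0.001, -0.0]
ft_force: [-4.7, -1.4, -7.2]
opening: 0.292
time: 15.1
ee_pos: [540.2, -0.0, 7.4]
orientation: [0.988, 0.152, -0.001, -0.0]
ft_force: [-4.3, -0.1, -7.4]
opening: 0.295
```

```bash
python3 -m pendant '[{"grip":-0.6,"translation":[0,0,0.0008],"delta_rot":[0,0,0]},{"grip":-0.6,"translation":[0,0,0],"delta_rot":[0,0,0]}]'
python3 - <<'E'
from m import *
c=shot('wrist','wrist16');
E
```

```text
time: 15.3
ee_pos: [540.9, 0.3, 7.0]
orientation: [0.988, 0.152, 0.0, 0.0]
ft_force: [-3.8, -0.7, -6.2]
opening: 0.298
```

View pics/wrist16.png

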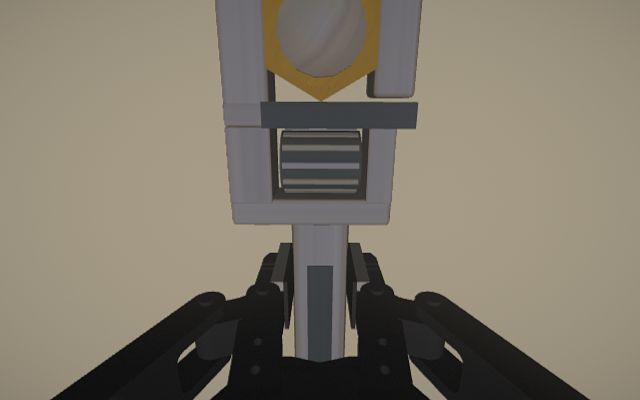

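```bash
python3 -m pendant '[{"grip":-0.6,"translation":[0.0003,0.008,0.0002],"delta_rot":[0,0,-0.08]},{"grip":-0.6,"translation":[0.0003,0.008,0.0002],"delta_rot":[0,0,-0.08]},{"grip":-0.6,"translation":[0.0003,0.008,0.0002],"delta_rot":[0,0,-0.08]},{"grip":-0.6,"translation":[0.0003,0.008,0.0002],"delta_rot":[0,0,-0.08]},{"grip":-0.6,"translation":[0,0,0],"delta_rot":[0,0,0]}]'
python3 -m pendant '[{"grip":-0.6,"translation":[0.0003,0.008,0],"delta_rot":[0,0,-0.08]},{"grip":-0.6,"translation":[0.0003,0.008,0],"delta_rot":[0,0,-0.08]},{"grip":-0.6,"translation":[0.0003,0.008,0],"delta_rot":[0,0,-0.08]},{"grip":-0.6,"translation":[0.0003,0.008,0],"delta_rot":[0,0,-0.08]},{"grip":-0.6,"translation":[0.0003,0.008,0],"delta_rot":[0,0,-0.08]},{"grip":-0.6,"translation":[0,0,0],"delta_rot":[0,0,0]}]'
python3 - <<'E'
from m import *
c=shot('wrist','wrist17'); o=manip.get_obs();print(np.degrees(2*np.arctan2(o['orientation'][1],o['orientation'][0])))
cv2.imwrite('pics/z11.png',cv2.convertScaleAbs(cv2.resize(c['color'][0:230,200:440,::-1],None,fx=2.5,fy=2.5,interpolation=cv2.INTER_CUBIC),alpha=1.6))
E
```

```text
time: 15.85
ee_pos: [555.6, -28.5, 6.4]
orientation: [0.952, 0.308, 0.001, 0.0]
ft_force: [-3.2, 0.6, -5.2]
opening: 0.296
time: 16.45
ee_pos: [584.8, -55.2, 6.3]
orientation: [0.872, 0.49, 0.0, 0.0]
ft_force: [-2.6, -0.3, -4.6]
opening: 0.293
58.55517430571723
```

View pics/z11.png

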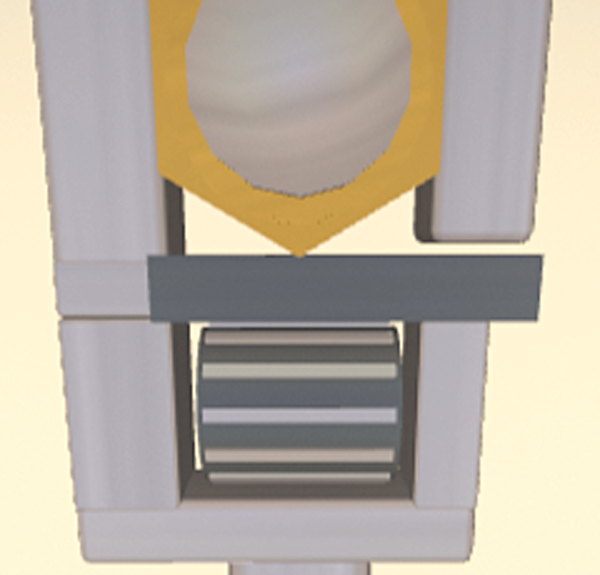

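```bash
python3 -m pendant '[{"grip":-0.6,"translation":[0,0,0.0006],"delta_rot":[0,0,0]},{"grip":-0.2,"translation":[0,0,0],"delta_rot":[0,0,0]},{"grip":-0.1,"translation":[0,0,0],"delta_rot":[0,0,0]},{"grip":-0.1,"translation":[0,0,0],"delta_rot":[0,0,0]}]'; python3 -m pendant '[{"grip":-0.1,"translation":[0,0,-0.03],"delta_rot":[0,0,0]},{"grip":-0.1,"translation":[0,0,-0.05],"delta_rot":[0,0,0]},{"grip":-0.1,"translation":[0,0,-0.05],"delta_rot":[0,0,0]},{"grip":-0.1,"translation":[0,0,-0.05],"delta_rot":[0,0,0]},{"grip":-0.1,"translation":[0.03,0,-0.02],"delta_rot":[0,0,0]},{"grip":-0.1,"translation":[0.03,0,0],"delta_rot":[0,0,0]},{"grip":-0.1,"translation":[0,0,0],"delta_rot":[0,0,0]},{"grip":-0.1,"translation":[0,0,0],"delta_rot":[0,0,0]}]'
python3 - <<'E'
from m import *
c=shot('wrist','wrist18'); shot('side','side18'); shot('top','top18')
E
```

```text
time: 16.9
ee_pos: [585.2, -55.4, 6.6]
orientation: [0.872, 0.49, 0.001, 0.001]
ft_force: [-0.1, 0.6, 0.2]
opening: 0.454
time: 17.7
ee_pos: [615.5, -3.8, 205.4]
orientation: [0.871, 0.491, 0.0, 0.0]
ft_force: [0.1, -0.7, -0.7]
opening: 0.451
```

View pics/wrist18.png

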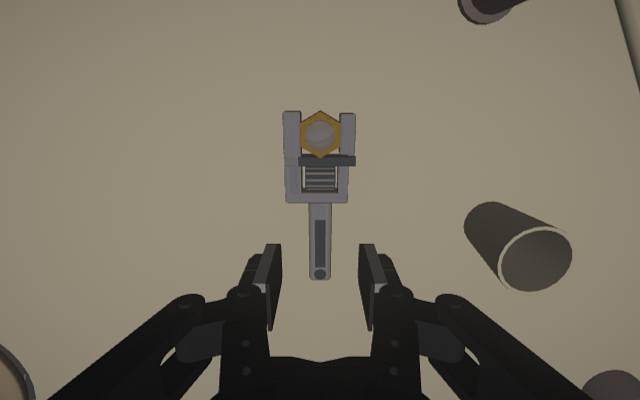

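View pics/side18.png

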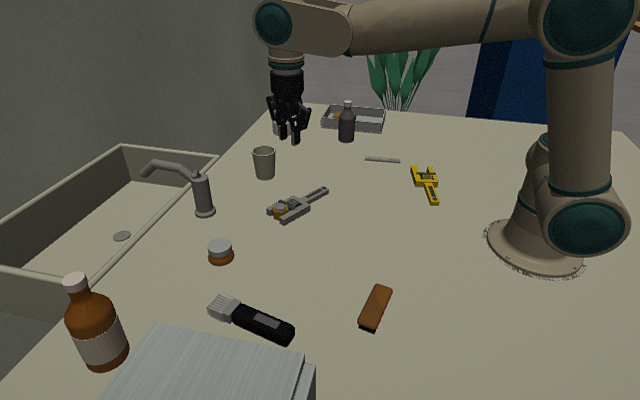

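Run:
```python
from h import *
c=load('wrist18')
cv2.imwrite('pics/z12.png',cv2.convertScaleAbs(cv2.resize(c['color'][100:170,275:365,::-1],None,fx=8,fy=8,interpolation=cv2.INTER_CUBIC),alpha=1.6))
```

```text
(no output)
```

View pics/z12.png

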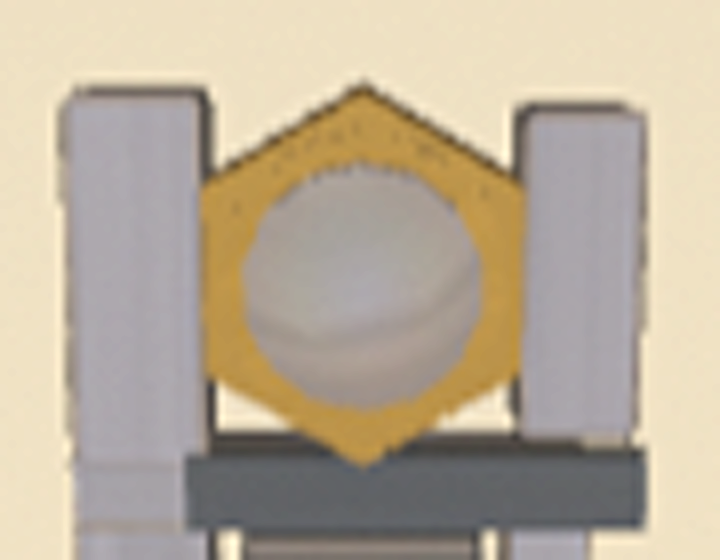

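Run:
```python
from h import *
c=load('wrist18')
px=[(275+x/8,100+y/8) for x,y in [(363,92),(524,188),(520,374),(362,466),(206,376),(201,186)]]
print(hexfit(c,px))
f=lambda x,y:onz(c,275+x/8,100+y/8,22)[:2]
a=f(198,95)-f(207,450); b=f(527,110)-f(524,435); print(np.degrees(np.arctan2(a[1],a[0])),np.degrees(np.arctan2(b[1],b[0])))
y=np.array([-np.sin(np.radians(58.5)),np.cos(np.radians(58.5))]); print('gap',(f(202,280)-f(525,280))@y)
```

```text
(array([637.4920421 ,  28.80334866]), array([23.04481894, 23.044218  , 22.96706048, 23.24070257, 23.00781106,
       23.21253214]), np.float64(-1.177260387793318))
59.20737917412477 59.48385368140169
gap 41.130101453189646
```

View pics/top18.png

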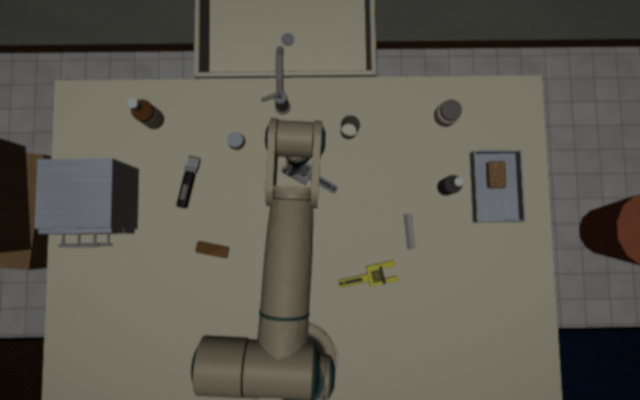

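```bash
python3 -c "
from rig import manip
print(manip.finish_job())"
```

```text
the job is handed in; nothing more can be done
None
```

The steel wrench is on the big hex nut, its jaws are closed to fit, and the nut is loosened by about an eighth of a turn. I handed the job in at about 18 s with the gripper raised clear at about 205 mm; no verdict was reported.

- **Fitting:** I slid the wrench onto the nut until the nut's corner was about 2 mm from the throat. I then rolled the worm with a shut fingertip until the drag rose from about 4 N to 15 N.
- **Turning:** I held the wrench by its handle and swung it anticlockwise around the nut. The nut itself was never touched by the gripper.
- **Nut turn:** The nut's corner direction went from 12.7° to 58.8°, so it turned about 46° against the 45° asked. The tool turned 45.7°, so there was no visible slack.
- **Wrench at rest:** It looks flat on the ledge in the side view, with the force near zero when I let go.
- **Other things:** The trimmer, comb, brush, cup, soap and wax appear unmoved in the final top view.

**Disagreements:**
- The jaw gap measured 40.6 to 41.1 mm in the images against 40 mm for a tight fit. I put this down to the rounded jaw edges, since a second worm press met firm resistance straight away.
- During the turn the gripper carried 4 to 7 N of the wrench's weight, so the wrench was not pressing fully on the ledge until I lowered and released it.

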